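# Pack the seventh thimble into the round display tin

### The arm

A 7-joint arm with a two-finger parallel gripper is mounted at the origin on the work surface. World frame = base frame: x ahead of the robot, y to its left, z up, the work surface at z = 0. Lengths are in m, angles in rad, forces in N, time in s.
With the tool pointing down it reaches from about 0.4 to 0.85 m from the base axis. Payload 10.4 kg.
Tool frame: the origin (TCP) lies on the centre line of the jaws, within the pads' length; the fingertips stand 14 mm ahead of it and the grasp point (between the pads) lies 5 mm behind it (manip.tip_reach is the distance from the TCP to the fingertips, in m); z points along the fingers, y is the line along which they close (so a half turn about z gives the same grasp; the last joint's range is limited). The gripper opens to 85 mm and grips with 20 to 120 N. Pads are 22 mm wide; open, the fingers measure 114 mm over their backs; the gripper's body (76 mm by 85 mm) begins 54 mm behind the grasp point. The pads swing forward as they close: fully open they stand 13 mm farther back than shut.
Start: joints at [-1.284, 0.332, -0.065, 1.46, 0.022, 1.35, -0.088], TCP at [0.191, 0.595, 0.245] pointing down, gripper open.
Joint ranges: [-2.6, 2.6], [-0.5, 2.12], [-1.47, 1.34], [0.16, 2.42], [-1.27, 4.41], [0.06, 2.06], [-2.6, 2.6]. Speed limits (rad/s): [2.22, 2.22, 2.79, 2.79, 3.14, 3.14, 3.14].

### API

Orientations are given as a unit quaternion [x, y, z, w].
In Python, from workcell import manip gives the robot as it stands.
- The arm moves only by the shell command python3 -m pendant 'ROWS' [FORCE]. ROWS is JSON, a list of rows, each a list of 7 numbers: the shift along the tool's x, y, z in units of 50 mm (1.0 is 50 mm), then the turn, a rotation vector about the tool's x, y, z in units of 8 degrees (1.0 is 8 degrees), then the opening, from -1 (shut) to 1 (fully open), so that 0 is half open. In form: [[dx, dy, dz, ax, ay, az, jaw], ...]. A call has exactly 10 rows; each row is the pose to reach, as a shift and turn from the pose commanded when the call began, along the tool's axes at that moment; what a row does not reach only later rows make up. A row lasts 1/8 s, in which the tool goes at most 62.5 mm and 10.7 degrees, less where a joint would pass 70% of its speed; a pose out of reach is approached as far as the arm can. A call with a gripper value outside its range is refused whole. The fingers move at their own pace and stop on an object; FORCE is the grip in N (left out, the last holds). Time passes only in rows, so rows that repeat a pose let the fingers close, or fill a call up. It gives the time, the measured TCP pose, the force, the opening and the grip force at its end, in the units of the state.
- manip.get_obs(): the state, without advancing time (a new reading comes with each control period).
- manip.camera(name): name is "side" or "top"; returns (picture, depth): 420x560x3 uint8, red, green, blue; 420x560 float32, m along the optical axis (not along the pixel's ray), 0 where there is no reading.
- manip.get_calibration(name): a dict with "fx", "fy", "cx", "cy" (pixels), "xyz" and "orientation" of the camera in the world. Camera axes: x right, y up, looking along -z (the intrinsics and any distortion apply to the point x, -y, -z); pixel columns grow to the right and rows downward; lengths in m; the calibration is good to about 2 mm. A picture is of the moment at which its call begins. get_calibration takes no time and is no camera call.
- manip.hand_in(): hands the job in; it is judged then, once.
Trained networks look in the newest picture that a camera, given by its name, has taken for a name from the list of things; names that differ only in an ending like _2 or _b are one class to them, and where a whole thing is asked for, a point or a joint stands for the part that bears it (a point fixed in the world has none). Each returns a list of dicts, best first, with "p" (0 to 1); they miss things now and then, are a little off and sometimes report something else, mostly with a low value. They report only what shows in the picture. A call takes as long as a camera call. They do not tell look-alikes from the thing itself.
- manip.find_in(thing, camera): "box" ([left, top, right, bottom] in pixels, round what is visible of it).
- manip.trace(thing, camera): "pixels" (420x560 bool, what is visible of it) and "box" ([left, top, right, bottom] in pixels, round what is visible of it).
- manip.tip_of(thing, camera): "pixel" ([column, row] in pixels: a listed point, or the origin of a listed thing).
The state is a dict: "clock": time; "joint_pos": joint angles; "joint_velocities": joint speeds; "tau": joint torques, N m; "position": TCP position; "ee_rot": TCP orientation; "ft_force": force on the tool from outside, world axes, zero at the start; "torque": the same for the moment, N m; "grip_width": opening from 0.0 (shut) to 1.0 (fully open); "grasp_force": force on a finger pad.
Only numpy, scipy, OpenCV 4.12 (cv2) and the standard library are available. Lean on these libraries where they do the work, as an engineer would, in place of code of your own. Each camera call takes 0.05 s, during which the arm holds its last target. There are 200 camera calls.

### The job

Pack all seven thimble stands into the round tin, one in the middle and six round it: first shuffle the six stands already inside round along the wall until a whole place is free just inside the doorway, then slide the strawberry thimble in through the doorway until no stand sticks out past the tin. Keep every stand upright and slide it on the glass, never lift or tip it, and leave the lamp and its switch, patch box, magnet dish, loupe and jar as they are.

Things in the scene. Friction and masses are not known exactly. Their poses are not given: they have to be found in the camera images.
- tin: round grey steel display tin without a bottom, fixed to the glass: wall 10 mm high, 4 mm thick, 158 mm inside diameter; a beige disc, level with the glass, as floor. A 60 mm wide doorway with brass posts is cut in the wall, centred on the tin's own -x. Origin: centre of the circle at glass level, z up. Six stands start in it, one in the middle and five unevenly round it by the wall
- place (a point): the place to be freed: where the centre of the last stand belongs, just inside the doorway, at glass level, 52 mm from the tin's centre along the tin's own -x
- strawberry: thimble stand: white porcelain thimble with red strawberries painted on; starts alone on the glass, outside the tin, fixed on the centre of a dark grey slate round 50 mm in diameter and 12 mm thick; the thimble stands up from the slate, about 20 mm in diameter at its foot (height 12 mm) tapering to 16 mm, its top 38 mm above the glass; one rigid piece of about 75 g, slides easily (friction about 0.25). Origin at the centre of the underside of the slate, z up.
- birch: thimble stand: carved pale birch thimble with three dark rings, fixed on the centre of a dark grey slate round 50 mm in diameter and 12 mm thick; the thimble stands up from the slate, about 20 mm in diameter at its foot (height 12 mm) tapering to 16 mm, its top 38 mm above the glass; one rigid piece of about 75 g, slides easily (friction about 0.25). Origin at the centre of the underside of the slate, z up. Starts in the tin, in any of the six places.
- blue: thimble stand: blue porcelain thimble with a white band, fixed on the centre of a dark grey slate round 50 mm in diameter and 12 mm thick; the thimble stands up from the slate, about 20 mm in diameter at its foot (height 12 mm) tapering to 16 mm, its top 38 mm above the glass; one rigid piece of about 75 g, slides easily (friction about 0.25). Origin at the centre of the underside of the slate, z up. Starts in the tin, in any of the six places.
- brass: thimble stand: plain brass thimble, fixed on the centre of a dark grey slate round 50 mm in diameter and 12 mm thick; the thimble stands up from the slate, about 20 mm in diameter at its foot (height 12 mm) tapering to 16 mm, its top 38 mm above the glass; one rigid piece of about 75 g, slides easily (friction about 0.25). Origin at the centre of the underside of the slate, z up. Starts in the tin, in any of the six places.
- copper: thimble stand: plain copper thimble, fixed on the centre of a dark grey slate round 50 mm in diameter and 12 mm thick; the thimble stands up from the slate, about 20 mm in diameter at its foot (height 12 mm) tapering to 16 mm, its top 38 mm above the glass; one rigid piece of about 75 g, slides easily (friction about 0.25). Origin at the centre of the underside of the slate, z up. Starts in the tin, in any of the six places.
- green: thimble stand: green thimble with a brass band, fixed on the centre of a dark grey slate round 50 mm in diameter and 12 mm thick; the thimble stands up from the slate, about 20 mm in diameter at its foot (height 12 mm) tapering to 16 mm, its top 38 mm above the glass; one rigid piece of about 75 g, slides easily (friction about 0.25). Origin at the centre of the underside of the slate, z up. Starts in the tin, in any of the six places.
- yellow: thimble stand: yellow thimble with a white band, fixed on the centre of a dark grey slate round 50 mm in diameter and 12 mm thick; the thimble stands up from the slate, about 20 mm in diameter at its foot (height 12 mm) tapering to 16 mm, its top 38 mm above the glass; one rigid piece of about 75 g, slides easily (friction about 0.25). Origin at the centre of the underside of the slate, z up. Starts in the tin, in any of the six places.
- patch_box: teal enamel round patch box with brass band, 52 mm in diameter, 26 mm high; leave alone. Origin at the centre of the underside.
- magnet_dish: grey steel magnet dish, 100 mm across the rim, 20 mm high, with a few pins lying in it; leave alone. Origin at the centre of the underside.
- loupe: black eye loupe, 38 mm in diameter, 34 mm high; leave alone. Origin at the centre of the underside.
- wax_jar: small amber glass jar with steel cap, 56 mm in diameter, 50 mm high; leave alone. Origin at the centre of the underside.
- lamp: small brass lamp base, 90 mm in diameter, fixed, with a round white bulb up to 84 mm high; leave alone. Origin at the centre of the underside.
- switch_tip (a point): tip of the black bakelite toggle switch on the lamp base, about 50 mm above the glass; leave as it is.
Mind the look-alikes: they are no part of the job. What is shaped like the yellow but purple is not meant.

How it is judged:
On the way:
1. with the strawberry stand still outside, the other six are in the tin and a place for one whole stand is free inside the doorway (the place's centre at least 42 mm from every other stand's centre) (horizontal distance between strawberry and tin above 0.09 m and horizontal distance between each of birch, blue, brass, copper, green, yellow and place above 0.042 m and horizontal distance between each of birch, blue, brass, copper, green, yellow and tin below 0.06 m), for 0.2 s.
At the end, for the whole second after the job is handed in: Each of the seven stands lies inside the tin's outer outline (its centre within 58 mm of the tin's centre, which only one in the middle and six around allows), flat on the glass (underside below 4 mm, tilt under 0.08 rad) and at rest (under 20 mm/s) (horizontal distance between each of strawberry, birch, blue, brass, copper, green, yellow and tin below 0.058 m and height (world z) of each of strawberry, birch, blue, brass, copper, green, yellow below 0.004 m and angle between each of strawberry, birch, blue, brass, copper, green, yellow's own z axis and vertical below 0.08 rad and linear speed of each of strawberry, birch, blue, brass, copper, green, yellow below 0.02 m/s); the robot touches nothing.
It fails at once if a thimble stand is lifted off the glass or tipped (height (world z) of any of strawberry, birch, blue, brass, copper, green, yellow above 0.02 m or angle between any of strawberry, birch, blue, brass, copper, green, yellow's own z axis and vertical above 0.45 rad).
It fails at once if a bystander is moved by more than 15 mm, or the lamp switch is touched out of place (distance of any of patch_box, magnet_dish, loupe, wax_jar from where it was at the start of the episode above 0.015 m or distance of switch_tip from where it was at the start of the episode above 0.008 m).
It also fails if it takes over 64 s, if anything falls off the work surface, if the arm or the gripper's body presses on something with over 40 N, if the wrist force passes 120 N, or if a joint passes its speed limit or range.

## Working session

There is one attempt and no reset: what is moved stays moved. The work goes in short steps, Python scripts to look and compute and a shell command to move; the robot and the scene stay as the last step left them, time stands still between calls to the robot, and variables do not carry over. Pictures are saved under pics/ and viewed, at most 10 in all, crops included, and the job is handed in when it is done.

```bash
mkdir -p pics; cat > h.py <<'E'
import numpy as np, cv2
from workcell import manip
from scipy.spatial.transform import Rotation as R
def pix2w(cam,uv,z):
    c=manip.get_calibration(cam);r=R.from_quat(c["orientation"])
    d=r.apply([(uv[0]-c["cx"])/c["fx"],-(uv[1]-c["cy"])/c["fy"],-1.]);o=np.array(c["xyz"])
    return o+d*(z-o[2])/d[2]
def w2pix(cam,p):
    c=manip.get_calibration(cam);q=R.from_quat(c["orientation"]).inv().apply(np.array(p)-c["xyz"])
    return c["cx"]-c["fx"]*q[0]/q[2], c["cy"]+c["fy"]*q[1]/q[2]
E
python3 - <<'E'
from h import *
for n in("top","side"):
    im,d=manip.camera(n);cv2.imwrite(f"pics/{n}0.png",im[:,:,::-1]);np.save(n+"d.npy",d);print(n,manip.get_calibration(n))
for t in "tin strawberry birch blue brass copper green yellow patch_box magnet_dish loupe wax_jar lamp".split():
    print(t,[(round(x["p"],2),np.round(x["pixel"]),np.round(pix2w("top",x["pixel"],0)[:2],3)) for x in manip.tip_of(t,"top")[:2]])
o=manip.get_obs();print(o)
E
```

```text
top {'fx': 490.9693778389572, 'fy': 490.9693778389572, 'cx': 278.7123538363431, 'cy': 209.09237476369915, 'xyz': array([ 0.35000416, -0.04095561,  1.20053158]), 'orientation': array([-0.07445064,  0.07784748,  0.7153459 , -0.69041807])}
side {'fx': 382.96739819115487, 'fy': 382.96739819115487, 'cx': 275.2477248619265, 'cy': 211.77182787083134, 'xyz': array([0.52483126, 0.78586515, 0.86037799]), 'orientation': array([-0.00974944,  0.39668238,  0.91685909, -0.04378853])}
tin [(0.58, array([218., 219.]), array([0.593, 0.102]))]
strawberry [(0.82, array([349., 212.]), array([ 0.601, -0.226]))]
birch [(0.71, array([451., 201.]), array([ 0.618, -0.485])), (0.51, array([208., 204.]), array([0.632, 0.127]))]
blue [(0.6, array([235., 233.]), array([0.555, 0.058])), (0.42, array([454., 198.]), array([ 0.627, -0.493]))]
brass [(0.75, array([193., 225.]), array([0.579, 0.162])), (0.53, array([230., 164.]), array([0.734, 0.068]))]
copper [(0.66, array([216., 222.]), array([0.585, 0.106]))]
green [(0.57, array([216., 240.]), array([0.54 , 0.107]))]
yellow [(0.54, array([286., 242.]), array([ 0.529
[... 446 characters left out ...]
joint_pos': array([-1.28362731,  0.33218584, -0.06475824,  1.46013028,  0.02157459,
        1.34988727, -0.08850124]), 'joint_velocities': array([-0.00099699, -0.00187117,  0.00046728, -0.0012972 , -0.001139  ,
       -0.00132126, -0.00081522]), 'tau': array([ 2.36596761e-04, -6.25160694e+01,  4.91718168e-02, -3.91799390e+01,
        1.65916892e-02,  1.74409539e-03,  3.44417776e-05]), 'position': array([0.1904695 , 0.59527938, 0.24533204]), 'ee_rot': array([ 1.54240238e-01,  9.88033373e-01,  4.45128308e-05, -2.43554594e-05]), 'ft_force': array([0.10288651, 0.62267863, 0.24329079]), 'torque': array([-0.02300298, -0.01309675,  0.04277447]), 'grasp_force': 0.0, 'grip_width': 1.0002718226362133}
```

View pics/top0.png

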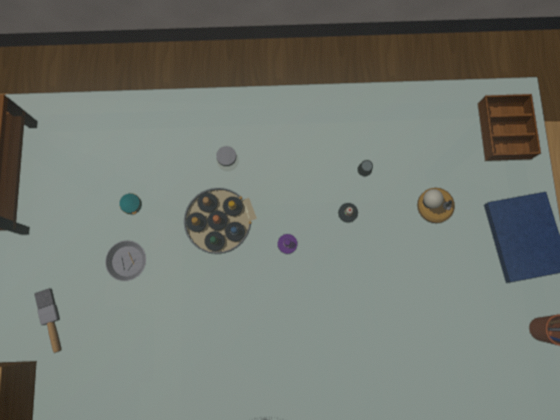

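View pics/side0.png

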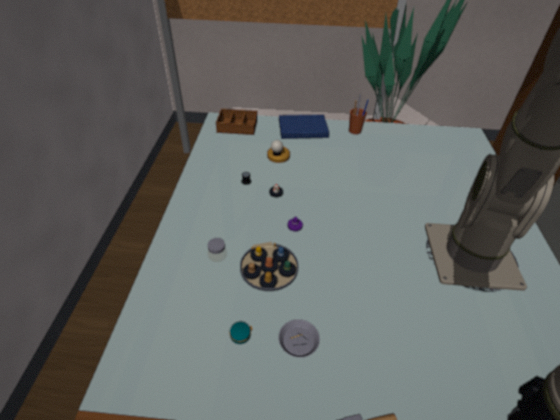

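The top view shows the tin at about (218,221) with a beige doorway sill at (250,210). The strawberry is at (348,212). The purple look-alike is at (287,243), outside the tin, so it isn't the yellow and stays put. Next I'll enlarge the tin.

```bash
python3 - <<'E'
import cv2,numpy as np
def e(f,x0,x1,y0,y1,w,h):
    a=cv2.imread(f)[y0:y1,x0:x1]
    return np.clip(cv2.resize(a,(w,h),interpolation=cv2.INTER_CUBIC).astype(float)*1.6,0,255).astype('uint8')
a=e("pics/top0.png",178,268,176,266,540,540)
b=e("pics/side0.png",235,305,238,294,250,200)
c=e("pics/top0.png",333,363,197,227,200,200)
o=np.zeros((540,800,3),'uint8');o[:,:540]=a;o[:200,550:]=b;o[220:420,550:750]=c
cv2.imwrite("pics/c0.png",o)
E
```

```text
(no output)
```

View pics/c0.png

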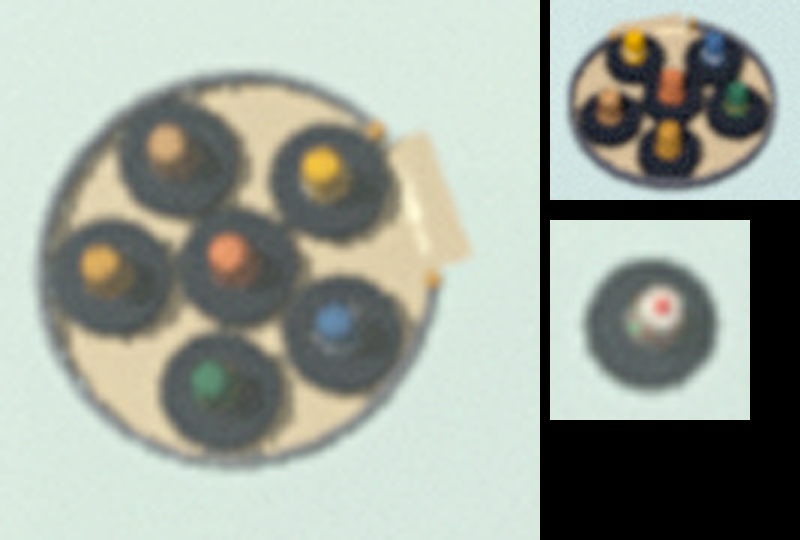

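```bash
cat >> h.py <<'E'
def slates(im,cands,cam="top",z=0.012,it=3):
    """refine slate centres: blurred dark-disc response near each candidate world xy"""
    g=im.astype(np.float32).max(2); out=[]
    dark=(g<85).astype(np.float32)
    for p in cands:
        best=None
        p=np.array(p,float)
        th=np.arange(0,2*np.pi,.1)
        rr=np.concatenate([np.full(len(th),r) for r in(.014,.017,.020,.0225,.0275,.030)]);tt=np.tile(th,6)
        sg=np.where(rr<.025,-1.,1.)
        def sc(q):
            u=np.array([w2pix(cam,[q[0]+r*np.cos(t),q[1]+r*np.sin(t),z]) for r,t in zip(rr,tt)],np.float32)
            v=cv2.remap(g,u[:,0].reshape(1,-1),u[:,1].reshape(1,-1),cv2.INTER_LINEAR)[0]
            return float((sg*np.minimum(v,110)).mean())
        for s in(.006,.003,.0015,.0007):
            for _ in range(it):
                c=[(sc(p+[a,b]),a,b) for a in(-s,0,s) for b in(-s,0,s)]
                m=max(c);p=p+[m[1],m[2]]
                if m[1]==m[2]==0:break
        out.append(p)
    return np.array(out)
E
python3 - <<'E'
from h import *
im=cv2.imread("pics/top0.png")
P=lambda a,b,z:pix2w("top",(178+a/6-.42,176+b/6-.42),z)[:2]
# tin from rim outline points (outer edge) at z=.01, crop coordinates
g=im.astype(int)
pts=[(240,68),(140,97),(75,160),(38,268),(60,360),(110,420),(235,470),(330,447),(400,380),(437,300)]
w=np.array([P(a,b,.01) for a,b in pts])
A=np.c_[2*w,np.ones(len(w))];s=np.linalg.lstsq(A,(w**2).sum(1),rcond=None)[0]
print("tin",s[:2],"r",np.sqrt(s[2]+s[0]**2+s[1]**2))
p1,p2=P(375,131,.01),P(433,280,.01);m=(p1+p2)/2;print("posts",p1,p2,np.linalg.norm(p1-p2))
n=p1-p2;n=np.array([n[1],-n[0]])/np.linalg.norm(n)
print("door dir",n, "tin c from posts (mid-r*n)",m-n*np.sqrt(.081**2-.03**2), (m-s[:2])/np.linalg.norm(m-s[:2]))
names="copper birch yellow blue green brass strawberry".split()
tops=[(232,253),(168,145),(322,168),(333,320),(208,380),(101,266)]
c=[P(a,b,.036) for a,b in tops]+[np.array([.601,-.226])]
C=slates(im,c)
t=s[:2];d=(m-t)/np.linalg.norm(m-t);e=np.array([-d[1],d[0]])
for k,a,b in zip(names,c,C):
    v=b-t;print(k,np.round(a,4),np.round(b,4),"door,side mm",np.round([v@d*1e3,v@e*1e3],1),"r",round(np.hypot(*v)*1e3,1),"ang",round(np.degrees(np.arctan2(v@e,v@d))))
E
```

```text
tin [0.58922446 0.10036038] r 0.08321633540530922
posts [0.64406687 0.04387484] [0.58015748 0.02121655] 0.06780713880920032
door dir [ 0.33415782 -0.94251714] tin c from posts (mid-r*n) [0.58697027 0.10346033] [ 0.3197819  -0.94749118]Traceback (most recent call last):
  File "<stdin>", line 16, in <module>
  File "h.py", line 27, in slates
    c=[(sc(p+[a,b]),a,b) for a in(-s,0,s) for b in(-s,0,s)]
        ~~^^^^^^^^^
  File "h.py", line 22, in sc
    u=np.array([w2pix(cam,[q[0]+r*np.cos(t),q[1]+r*np.sin(t),z]) for r,t in zip(rr,tt)],np.float32)
                ~~~~~^^^^^^^^^^^^^^^^^^^^^^^^^^^^^^^^^^^^^^^^^^^
  File "h.py", line 9, in w2pix
    c=manip.get_calibration(cam);q=R.from_quat(c["orientation"]).inv().apply(np.array(p)-c["xyz"])
ValueError: time passes only in moves, steps and waits
```

```bash
sed -i 's/manip.get_calibration(cam)/cal(cam)/; 3a import functools\ncal=functools.lru_cache(None)(lambda n:manip.get_calibration(n))' h.py
cat >> h.py <<'E'
T=np.array([.5885,.1010]);D=np.array([.325,-.946]);S=np.array([.946,.325])  # tin centre, door dir, side dir
def rep(names,C):
    for k,b in zip(names,C):
        v=b-T;print(k,np.round(b,4),"door,side mm",np.round([v@D*1e3,v@S*1e3],1),"r",round(np.hypot(*v)*1e3,1),"ang",round(np.degrees(np.arctan2(v@S,v@D))))
E
sed -n 1,8p h.py
python3 - <<'E'
from h import *
im=cv2.imread("pics/top0.png")
P=lambda a,b,z:pix2w("top",(178+a/6-.42,176+b/6-.42),z)[:2]
names="copper birch yellow blue green brass strawberry".split()
tops=[(232,253),(168,145),(322,168),(333,320),(208,380),(101,266)]
c=[P(a,b,.036) for a,b in tops]+[np.array([.601,-.226])]
rep(names,c);rep(names,slates(im,c))
o=manip.get_obs();print(R.from_quat(o["ee_rot"]).as_matrix().round(3),o["clock"])
E
```

```text
import numpy as np, cv2
from workcell import manip
from scipy.spatial.transform import Rotation as R
import functools
cal=functools.lru_cache(None)(lambda n:manip.get_calibration(n))
def pix2w(cam,uv,z):
    c=cal(cam);r=R.from_quat(c["orientation"])
    d=r.apply([(uv[0]-c["cx"])/c["fx"],-(uv[1]-c["cy"])/c["fy"],-1.]);o=np.array(c["xyz"])
copper [0.5891 0.1006] door,side mm [0.6 0.4] r 0.7 ang 34
birch [0.6348 0.1262] door,side mm [-8.8 51.9] r 52.7 ang 100
yellow [0.623  0.0638] door,side mm [46.4 20.5] r 50.7 ang 24
blue [0.5602 0.0603] door,side mm [ 29.3 -40. ] r 49.5 ang -54
green [0.5377 0.1106] door,side mm [-25.6 -45. ] r 51.7 ang -120
brass [0.5856 0.1533] door,side mm [-50.4  14.3] r 52.4 ang 164
strawberry [ 0.601 -0.226] door,side mm [313.4 -94.5] r 327.2 ang -17
copper [0.5891 0.1014] door,side mm [-0.2  0.7] r 0.7 ang 104
birch [0.637  0.1269] door,side mm [-8.7 54.3] r 54.9 ang 99
yellow [0.623  0.0623] door,side mm [47.8 20. ] r 51.8 ang 23
blue [0.5587 0.058 ] door,side mm [ 31.  -42.1] r 52.3 ang -54
green [0.5362 0.1076] door,side mm [-23.2 -47.4] r 52.7 ang -116
brass [0.5856 0.1541] door,side mm [-51.2  14.5] r 53.2 ang 164
strawberry [ 0.5973 -0.2223] door,side mm [308.7 -96.7] r 323.4 ang -17
[[-0.952  0.305 -0.   ]
 [ 0.305  0.952  0.   ]
 [ 0.     0.    -1.   ]] 0.75
```

```bash
python3 -m pendant '[[-11.5,-7.5,1,0,0,1.4,-0.1],[-11.5,-7.5,1,0,0,1.4,-0.1],[-11.5,-7.5,1,0,0,1.4,-0.1],[-11.5,-7.5,1,0,0,1.4,-0.1],[-11.5,-7.5,1,0,0,1.4,-0.1],[-11.5,-7.5,1,0,0,1.4,-0.1],[-11.5,-7.5,1,0,0,1.4,-0.1],[-11.5,-7.5,1,0,0,1.4,-0.1],[-11.5,-7.5,1,0,0,1.4,-0.1],[-11.5,-7.5,1,0,0,1.4,-0.1]]' 20
cat >> h.py <<'E'
def rel(*ts):
    o=manip.get_obs();r=R.from_quat(o["ee_rot"]);y=r.apply([0,1,0])
    print("t",o["clock"],"pos",np.round(o["position"],4),"y ang",round(np.degrees(np.arctan2(y[1],y[0])),1),"F",o["ft_force"].round(1),"w",round(float(o["grip_width"]),3),"g",o["grasp_force"], "tip",manip.tip_reach)
    for t in ts: print(t,"units",np.round(r.inv().apply(np.array(t)-o["position"])/.05,3))
def pol(r,a): a=np.radians(a);return T+r*(np.cos(a)*D+np.sin(a)*S)
E
python3 -c "
from h import *
rel([.623,.0628,.1],[.623,.0628,.033])"
```

```text
clock: 2.0
position: [0.5851, 0.1103, 0.2001]
ee_rot: [0.25, 0.968, 0.0, 0.0]
ft_force: [0.4, 1.8, 0.3]
grip_width: 0.454
grasp_force: 0.0
t 2.0 pos [0.5851 0.1103 0.2001] y ang 61.1 F [0.4 1.8 0.3] w 0.454 g 0.0 tip 0.014
[0.623, 0.0628, 0.1] units [-1.122 -0.467  2.002]
[0.623, 0.0628, 0.033] units [-1.121 -0.468  3.342]
```

```bash
python3 -m pendant '[[-1.12,-0.47,1,0,0,0,-0.1],[-1.12,-0.47,2,0,0,0,-0.1],[-1.12,-0.47,2.3,0,0,0,-0.1],[-1.12,-0.47,2.3,0,0,0,-0.1],[-1.12,-0.47,2.3,0,0,0,-0.1],[-1.12,-0.47,2.3,0,0,0,-0.1],[-1.12,-0.47,2.3,0,0,0,-0.1],[-1.12,-0.47,2.3,0,0,0,-0.1],[-1.12,-0.47,2.3,0,0,0,-0.1],[-1.12,-0.47,2.3,0,0,0,-0.1]]'
python3 -c "
from h import *
rel([.623,.0628,.033])"
```

```text
clock: 3.25
position: [0.6216, 0.0641, 0.0849]
ee_rot: [0.25, 0.968, 0.0, -0.0]
ft_force: [-0.7, -0.4, 0.4]
grip_width: 0.448
grasp_force: 0.0
t 3.25 pos [0.6216 0.0641 0.0849] y ang 61.0 F [-0.7 -0.4  0.4] w 0.448 g 0.0 tip 0.014
[0.623, 0.0628, 0.033] units [-0.037 -0.009  1.037]
```

```bash
python3 -m pendant '[[-0.03,0,0.4,0,0,0,-0.1],[-0.03,0,0.8,0,0,0,-0.1],[-0.03,0,1.02,0,0,0,-0.1],[-0.03,0,1.02,0,0,0,-0.1],[-0.03,0,1.02,0,0,0,-0.4],[-0.03,0,1.02,0,0,0,-0.7],[-0.03,0,1.02,0,0,0,-0.7],[-0.03,0,1.02,0,0,0,-0.7],[-0.03,0,1.02,0,0,0,-0.7],[-0.03,0,1.02,0,0,0,-0.7]]' 20
python3 - <<'E'
from h import *
p=manip.get_obs()["position"]
v=p[:2]-T;a=np.degrees(np.arctan2(v@S,v@D));print("TCP polar",np.hypot(*v),a)
rel(*[[*pol(.052,x),p[2]] for x in (30,37,44,51,58,62)])
im,d=manip.camera("side");c=im[225:305,220:320];cv2.imwrite("pics/s1.png",np.clip(cv2.resize(c,(750,600),interpolation=cv2.INTER_CUBIC)[:,:,::-1]*1.5,0,255).astype('uint8'))
E
```

```text
clock: 4.5
position: [0.6235, 0.0635, 0.0346]
ee_rot: [0.25, 0.968, 0.0, 0.001]
ft_force: [-0.8, -0.0, 6.2]
grip_width: 0.195
grasp_force: 20.1
TCP polar 0.05129678927746177 23.99227126999635
t 4.5 pos [0.6235 0.0635 0.0346] y ang 61.0 F [-0.8 -0.   6.2] w 0.195 g 20.13011301169172 tip 0.014
[np.float64(0.627731829323957), np.float64(0.06684847833703589), np.float64(0.03457050445066349)] units [-0.042  0.101  0.   ]
[np.float64(0.6316014247386948), np.float64(0.0718841958810232), np.float64(0.03457050445066349)] units [-0.061  0.226  0.   ]
[np.float64(0.6348284771853422), np.float64(0.07735396300249814), np.float64(0.03457050445066349)] units [-0.065  0.353  0.   ]
[np.float64(0.6373648787447336), np.float64(0.0831762380720992), np.float64(0.03457050445066349)] units [-0.053  0.48   0.   ]
[np.float64(0.6391728175116681), np.float64(0.08926422437888379), np.float64(0.03457050445066349)] units [-0.025  0.604  0.001]
[np.float64(0.639868027398998), np.float64(0.09282756920275233), np.float64(0.03457050445066349)] units [-0.003  0.673  0.001]
```

View pics/s1.png

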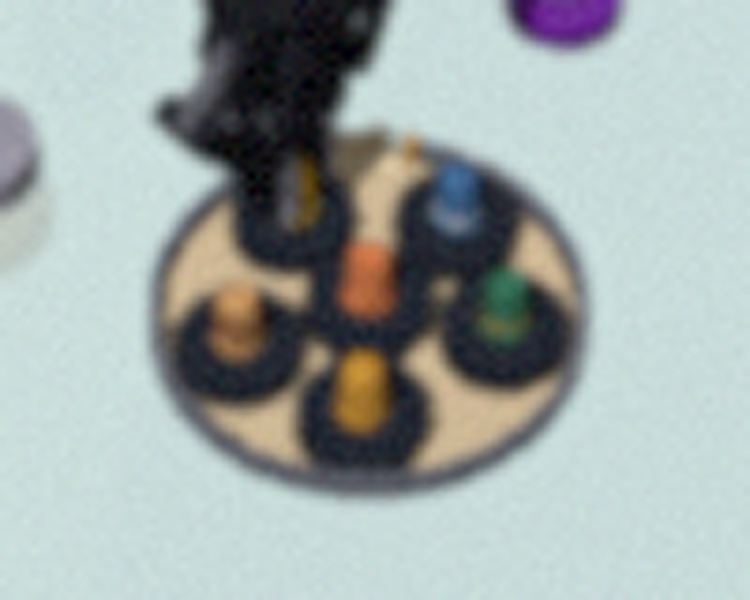

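Yellow is held upright between the pads, and no other stand has moved. I'll slide it along the wall now.

```bash
python3 -m pendant '[[-0.03,0.1,-0.01,0,0,0,-0.7],[-0.05,0.22,-0.01,0,0,0,-0.7],[-0.05,0.35,-0.01,0,0,0,-0.7],[-0.04,0.48,-0.01,0,0,0,-0.7],[-0.02,0.6,-0.01,0,0,0,-0.7],[0.01,0.68,-0.01,0,0,0,-0.7],[0.01,0.68,-0.01,0,0,0,-0.7],[0.01,0.68,-0.01,0,0,0,-0.7],[0.01,0.68,-0.01,0,0,0,-0.5],[0.01,0.68,-0.01,0,0,0,-0.2]]'
python3 -c "
from h import *
rel()"
```

```text
clock: 5.8
position: [0.6384, 0.0936, 0.0338]
ee_rot: [0.25, 0.968, -0.0, -0.001]
ft_force: [-0.7, 0.5, 0.1]
grip_width: 0.401
grasp_force: 0.0
t 5.8 pos [0.6384 0.0936 0.0338] y ang 61.1 F [-0.7  0.5  0.1] w 0.401 g 0.0 tip 0.014
```

```bash
python3 -m pendant '[[0,0,-0.8,0,0,0,-0.1],[0,0,-1.6,0,0,0,-0.1],[-2.34,-5.93,-1.6,0,0,5.25,-0.1],[-2.34,-5.93,-1.6,0,0,5.25,-0.1],[-2.34,-5.93,-1.6,0,0,5.25,-0.1],[-2.34,-5.93,-1.6,0,0,5.25,-0.1],[-2.34,-5.93,-1.6,0,0,5.25,-0.1],[-2.34,-5.93,-1.6,0,0,5.25,-0.1],[-2.34,-5.93,-1.6,0,0,5.25,-0.1],[-2.34,-5.93,-1.6,0,0,5.25,-0.1]]'
python3 - <<'E'
from h import *
im,d=manip.camera("top");im=im[:,:,::-1];cv2.imwrite("pics/top1.png",im)
names="copper birch yellow blue green brass".split()
C=slates(im,[pol(0,0),pol(.052,116),pol(.052,60),pol(.052,-54),pol(.052,-116),pol(.052,172)])
rep(names,C);print("to place",np.round(np.linalg.norm(C-pol(.052,0),axis=1)*1e3,1))
rel([.5973,-.2223,.034])
b=np.clip(cv2.resize(im[176:266,178:268],(540,540),interpolation=cv2.INTER_CUBIC)*1.6,0,255).astype('uint8');cv2.imwrite("pics/c1.png",b)
E
```

```text
clock: 7.05
position: [0.5984, -0.2205, 0.114]
ee_rot: [0.579, 0.815, 0.0, -0.0]
ft_force: [0.3, -0.3, 1.4]
grip_width: 0.453
grasp_force: 0.0
copper [0.5892 0.101 ] door,side mm [0.2 0.7] r 0.7 ang 71
birch [0.6275 0.1416] door,side mm [-25.7  50.1] r 56.3 ang 117
yellow [0.6388 0.091 ] door,side mm [25.8 44.3] r 51.2 ang 60
blue [0.5586 0.0577] door,side mm [ 31.2 -42.3] r 52.6 ang -54
green [0.5361 0.1081] door,side mm [-23.7 -47.3] r 52.9 ang -117
brass [0.5778 0.1551] door,side mm [-54.6   7.5] r 55.1 ang 172
to place [ 51.8  92.4  51.5  47.1  89.3 106.9]
t 7.1 pos [ 0.5984 -0.2205  0.1141] y ang 19.2 F [ 0.2  0.8 -0.6] w 0.452 g 0.0 tip 0.014
[0.5973, -0.2223, 0.034] units [-0.029 -0.034  1.602]
```

View pics/c1.png

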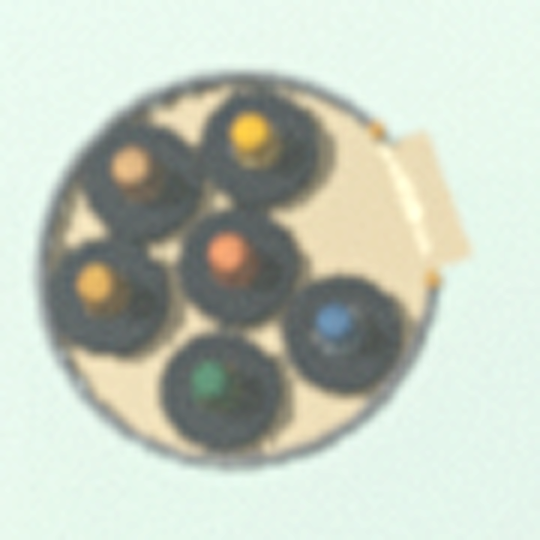

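Yellow, birch and brass have moved round: yellow is now at (250,130) in the crop. The place by the doorway is free, with the nearest stand, blue at (333,322), about 47 mm from it. The thimble at top-view pixel (348,212) is white with red in the earlier crop, so it is the strawberry. I'll grip it next.

```bash
python3 -m pendant '[[-0.03,-0.03,0.6,0,0,0,-0.1],[-0.03,-0.03,1.2,0,0,0,-0.1],[-0.03,-0.03,1.5,0,0,0,-0.1],[-0.03,-0.03,1.59,0,0,0,-0.1],[-0.03,-0.03,1.59,0,0,0,-0.4],[-0.03,-0.03,1.59,0,0,0,-0.7],[-0.03,-0.03,1.59,0,0,0,-0.7],[-0.03,-0.03,1.59,0,0,0,-0.7],[-0.03,-0.03,1.59,0,0,0,-0.7],[-0.03,-0.03,1.59,0,0,0,-0.7]]' 20
python3 - <<'E'
from h import *
o=manip.get_obs()
rel([*pol(.2,0),o["position"][2]],[*pol(.12,0),o["position"][2]],[*pol(.06,0),o["position"][2]],[*pol(.053,0),o["position"][2]])
E
```

```text
clock: 8.35
position: [0.5976, -0.2248, 0.0359]
ee_rot: [0.58, 0.814, 0.0, 0.001]
ft_force: [0.1, 0.6, 6.4]
grip_width: 0.186
grasp_force: 20.2
t 8.35 pos [ 0.5976 -0.2248  0.0359] y ang 19.0 F [0.1 0.6 6.4] w 0.186 g 20.17083968003135 tip 0.014
[np.float64(0.6535), np.float64(-0.0882), np.float64(0.035942037811413766)] units [2.217e+00 1.949e+00 2.000e-03]
[np.float64(0.6275000000000001), np.float64(-0.01251999999999999), np.float64(0.035942037811413766)] units [3.818 1.951 0.   ]
[np.float64(0.608), np.float64(0.04424000000000001), np.float64(0.035942037811413766)] units [ 5.018  1.953 -0.   ]
[np.float64(0.6057250000000001), np.float64(0.05086200000000001), np.float64(0.035942037811413766)] units [ 5.158  1.953 -0.   ]
```

```bash
python3 -m pendant '[[0.2,0.18,-0.02,0,0,0,-0.7],[0.6,0.53,-0.02,0,0,0,-0.7],[1.0,0.88,-0.02,0,0,0,-0.7],[1.5,1.32,-0.02,0,0,0,-0.7],[2.0,1.76,-0.02,0,0,0,-0.7],[2.4,1.95,-0.02,0,0,0,-0.7],[2.8,1.95,-0.02,0,0,0,-0.7],[3.2,1.95,-0.02,0,0,0,-0.7],[3.4,1.95,-0.02,0,0,0,-0.7],[3.4,1.95,-0.02,0,0,0,-0.7]]'
python3 - <<'E'
from h import *
o=manip.get_obs();z=o["position"][2]
rel([*pol(.1,0),z],[*pol(.053,0),z])
im,d=manip.camera("top");im=im[:,:,::-1]
for n in("top","side"):
    if n=="side": im=manip.camera(n)[0][:,:,::-1]
    x,y=(178,166) if n=="top" else (215,200)
    globals()[n]=np.clip(cv2.resize(im[y:y+105,x:x+105],(400,400),interpolation=cv2.INTER_CUBIC)*1.6,0,255).astype('uint8')
cv2.imwrite("pics/c2.png",np.hstack([top,side]))
E
```

```text
clock: 9.6
position: [0.6331, -0.0311, 0.036]
ee_rot: [0.58, 0.815, 0.0, -0.0]
ft_force: [-1.2, 1.6, 1.7]
grip_width: 0.191
grasp_force: 19.8
t 9.6 pos [ 0.6331 -0.0311  0.036 ] y ang 19.1 F [-1.2  1.6  1.7] w 0.191 g 19.823954491248514 tip 0.014
[np.float64(0.621), np.float64(0.006400000000000003), np.float64(0.03597268895001609)] units [0.788 0.017 0.001]
[np.float64(0.6057250000000001), np.float64(0.05086200000000001), np.float64(0.03597268895001609)] units [1.728 0.019 0.002]
```

View pics/c2.png

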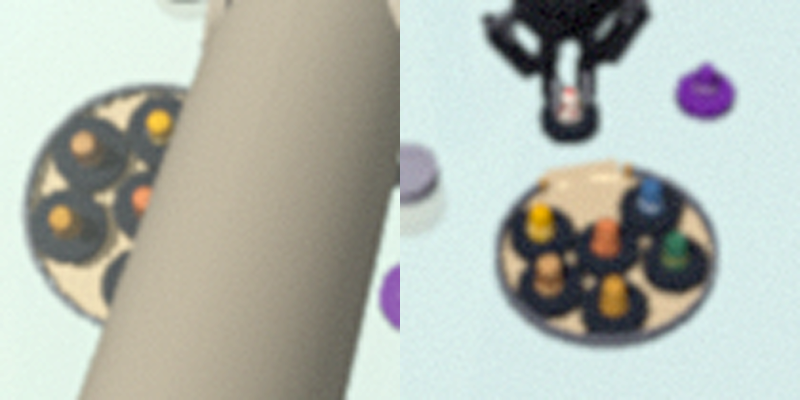

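The side crop shows the strawberry upright in the jaws, in front of the doorway and lined up between the brass posts. It can go in slowly.

```bash
python3 -m pendant '[[0.15,0.02,0,0,0,0,-0.7],[0.35,0.02,0,0,0,0,-0.7],[0.6,0.02,0,0,0,0,-0.7],[0.8,0.02,0,0,0,0,-0.7],[1.0,0.02,0,0,0,0,-0.7],[1.2,0.02,0,0,0,0,-0.7],[1.4,0.02,0,0,0,0,-0.7],[1.55,0.02,0,0,0,0,-0.7],[1.69,0.02,0,0,0,0,-0.7],[1.69,0.02,0,0,0,0,-0.7]]'
python3 - <<'E'
from h import *
o=manip.get_obs();v=o["position"][:2]-T;print(v@D,v@S);rel()
im=manip.camera("side")[0][:,:,::-1]
cv2.imwrite("pics/s3.png",np.clip(cv2.resize(im[225:305,220:320],(600,480),interpolation=cv2.INTER_CUBIC)*1.6,0,255).astype('uint8'))
E
```

```text
clock: 10.95
position: [0.6067, 0.0494, 0.0359]
ee_rot: [0.58, 0.815, 0.0, -0.0]
ft_force: [-0.9, 1.1, 4.6]
grip_width: 0.19
grasp_force: 20.1
0.05469197610892843 0.00041366698623387807
t 10.95 pos [0.6067 0.0494 0.0359] y ang 19.1 F [-0.9  1.1  4.6] w 0.19 g 20.091775574960593 tip 0.014
```

View pics/s3.png

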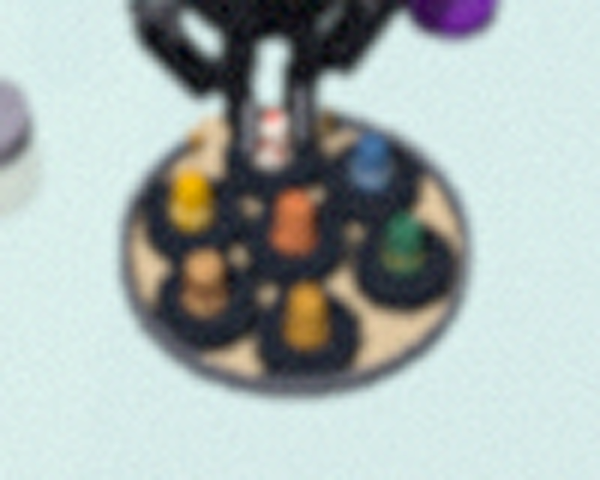

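The strawberry is in, and all seven are inside the wall. I'll release it, rise and check.

```bash
python3 -m pendant '[[1.0e-9,0,0,0,0,0,-0.4],[0,0,0,0,0,0,-0.2],[0,0,0,0,0,0,-0.15],[0,0,-0.3,0,0,0,-0.15],[0,0,-1,0,0,0,-0.15],[0,0,-2,0,0,0,-0.15],[-1,0,-2.5,0,0,0,-0.15],[-3,0,-2.5,0,0,0,-0.15],[-5,0,-2.5,0,0,0,-0.15],[-5,0,-2.5,0,0,0,-0.15]]'
python3 - <<'E'
from h import *
im,d=manip.camera("top");im=im[:,:,::-1]
names="copper birch yellow blue green brass strawberry".split()
C=slates(im,[pol(0,0),pol(.052,116),pol(.052,60),pol(.052,-58),pol(.052,-116),pol(.052,172),pol(.052,0)])
rep(names,C);rel()
cv2.imwrite("pics/c4.png",np.clip(cv2.resize(im[176:266,178:268],(540,540),interpolation=cv2.INTER_CUBIC)*1.6,0,255).astype('uint8'))
E
```

```text
clock: 12.25
position: [0.6851, -0.1781, 0.1624]
ee_rot: [0.58, 0.815, 0.0, 0.001]
ft_force: [0.6, -0.0, -0.8]
grip_width: 0.424
grasp_force: 0.0
copper [0.5885 0.101 ] door,side mm [0. 0.] r 0.0 ang 0
birch [0.6268 0.1416] door,side mm [-25.9  49.4] r 55.8 ang 118
yellow [0.6389 0.0917] door,side mm [25.1 44.6] r 51.2 ang 61
blue [0.5557 0.0598] door,side mm [ 28.3 -44.4] r 52.6 ang -57
green [0.5361 0.1081] door,side mm [-23.7 -47.3] r 52.9 ang -117
brass [0.5778 0.1551] door,side mm [-54.6   7.5] r 55.1 ang 172
strawberry [0.6047 0.0496] door,side mm [53.9 -1.4] r 53.9 ang -1
t 12.3 pos [ 0.684  -0.1889  0.1619] y ang 18.6 F [-6.4 -3.9 -0.5] w 0.425 g 0.0 tip 0.014
```

View pics/c4.png

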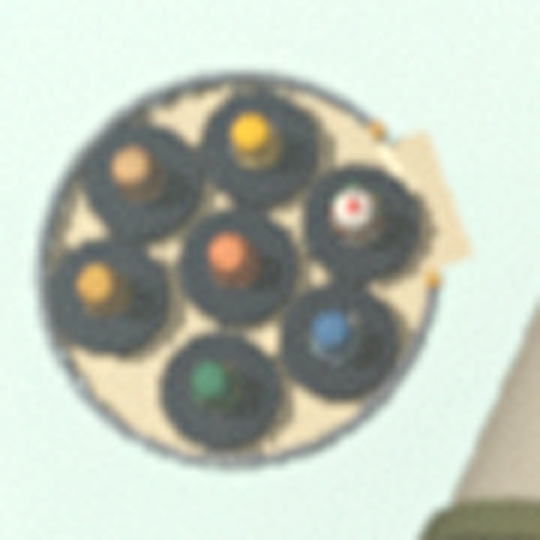

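All seven stands are inside the rim, with the strawberry at (352,208) in the crop, about 54 mm from the tin's centre. I'll let the arm settle and hand in.

```bash
python3 -m pendant '[[0,0,0,0,0,0,-0.15],[0,0,0,0,0,0,-0.15],[0,0,0,0,0,0,-0.15],[0,0,0,0,0,0,-0.15],[0,0,0,0,0,0,-0.15],[0,0,0,0,0,0,-0.15],[0,0,0,0,0,0,-0.15],[0,0,0,0,0,0,-0.15],[0,0,0,0,0,0,-0.15],[0,0,0,0,0,0,-0.15]]'; python3 -c "
from workcell import manip
print(manip.hand_in())"
```

```text
clock: 13.55
position: [0.6844, -0.1764, 0.1608]
ee_rot: [0.58, 0.814, 0.0, -0.0]
ft_force: [0.1, -0.9, -0.3]
grip_width: 0.428
grasp_force: 0.0
the job is handed in; nothing more can be done
None
```

All seven thimble stands are packed upright in the tin, with copper in the middle and the strawberry about 54 mm from the centre (limit 58 mm); I handed the job in at 13.6 s, and no verdict was returned.

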